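# Oil a guide pin and draw it to its wear band

### The arm

A 6-joint arm with a two-finger parallel gripper is mounted at the origin on a cart in front of the work surface, level with it; the furniture and walls round the work are solid. World frame = base frame: x ahead of the robot, y to its left, z up, the work surface at z = 0. Lengths are in m, angles in rad, forces in N, time in s.
With the tool pointing down it reaches from about 0.375 to 0.975 m from the base axis. Payload 3.8 kg.
Tool frame: the origin (TCP) lies midway between the tips of the shut fingers; the grasp point (between the pads) lies 19 mm behind it; z points along the fingers, x is the direction in which the jaws open and shut, and the axes are right-handed (so a half turn about z gives the same grasp; the last joint's range is limited). The gripper opens to 88 mm and grips with 3 to 60 N. Pads are 18 mm wide; open, the fingers measure 123 mm over their backs; the gripper's body (75 mm by 187 mm) begins 45 mm behind the grasp point.
Start: joints at [-1.303, 0.264, 1.604, -0, 1.274, -0.037], TCP at [0.203, -0.644, 0.239] pointing down, gripper open.
Joint ranges: [-2.63, 2.63], [-0.94, 2.18], [0.31, 2.57], [-1.31, 4.45], [0, 2.66], [-2.55, 2.55]. Speed limits (rad/s): [2.57, 2.57, 3.14, 3.14, 3.14, 3.14].

### API

Orientations are given as a rotation vector (axis times angle).
In Python, from cell import ctrl gives the robot as it stands.
- The arm moves only by the tool apply_moves, never from a script. Its argument "targets" is one flat list of numbers, 5 for each row, row after row: the shift along the tool's x, y, z in m, then the turn about the tool's z in rad, then the finger opening in m, from 0 to 0.0881. A call has 1 to 8 rows; each row is the pose to reach, as a shift and turn from the pose commanded when the call began, along the tool's axes at that moment; what a row does not reach only later rows make up. A row lasts 1/8 s, in which the tool goes at most 62.5 mm and 10.7 degrees, less where a joint would pass 70% of its speed; a pose out of reach is approached as far as the arm can. A call with a gripper value outside its range is refused whole. The fingers move at their own pace and stop on an object; "squeeze" is the grip in N (left out, the last holds). Time passes only in rows, so rows that repeat a pose let the fingers close. It gives the time, the measured TCP pose, the force and the opening at its end, in the units of the state.
- ctrl.read_state(): the state, without advancing time (a new reading comes with each control period).
- ctrl.grab_frame(name): name is "side" or "top"; returns a dict with "frame" (384x512x3 uint8, red, green, blue), "z_map" (384x512 float32, m along the optical axis (not along the pixel's ray), 0 where there is no reading), "fx", "fy", "cx", "cy" (pixels), "R" (3x3) and "t" (3): a world point X has camera coordinates R X + t. Camera axes: x right, y down, z forward; pixel columns grow to the right and rows downward; lengths in m; the calibration is good to about 2 mm. A picture is of the moment at which its call begins.
- ctrl.sign_off(): hands the job in, once; it reports no verdict.
The state is a dict: "time": time; "q": joint angles; "dq": joint speeds; "effort": joint torques, N m; "ee_pos": TCP position; "ee_rot": TCP orientation; "contact_force": force on the tool from outside, world axes, zero at the start; "ft_torque": the same for the moment, N m; "gripper_width": finger opening in m.
Only numpy, scipy, OpenCV 4.12 (cv2) and the standard library are available. Lean on these libraries where they do the work, as an engineer would, in place of code of your own. Each camera call takes 0.05 s, during which the arm holds its last target. There are 200 camera calls.

### The job

Check the steel guide pin for wear: first oil it by pressing the black nozzle cap of the spray can all the way down and letting it spring back up. Then grip the pin by its dark knurled handle and draw it straight up out of the bush until the whole black band on its shank stands clear above the brass flange, while the red end stays hidden in the bore. Finish still holding it there with the gripper, upright and at rest, centred so that it is not pressed sideways against the bore; never let the red end come out, and leave the other things on the bench where they are.

Things in the scene. Friction and masses are not known exactly. Their poses are not given: they have to be found in the camera images.
- block: fixed bushing block: aluminium base plate 100 x 100 x 10 mm with a grey housing 64 x 64 mm on it up to 80 mm above the worktop, and a brass bush flange (36 mm across, 3 mm high) on top. Origin at the centre of its underside on the worktop, z up. The bore is upright, 17.5 mm in diameter, over the origin. A monitor hangs over the right edge of the worktop from about 0.32 m up: swing in below or short of it
- bore_mouth (a point): centre of the bore's mouth, level with the top of the brass flange, 83 mm above the worktop; z up; fixed to the block
- pin: loose steel guide pin, about 0.18 kg, upright in the bore, 16 mm shank. Origin on its axis at the underside of its collar, z up towards the handle. Collar 28 mm across, 0 to 5 mm; dark round knurled handle 21 mm across, 5 to 52 mm. Shank down to -68 mm: black band -24 to -32 mm, red from -46 mm down. Home: origin at the bore's mouth. Drawn 32 mm the black is clear; at 46 mm the red shows
- pin_collar (a point): point on the pin at its origin, the centre of the collar's underside; its height above bore_mouth is how far the pin is drawn
- pin_grip (a point): point on the pin's axis in the middle of the handle, 30 mm above its origin; a grasp from above here leaves the fingers clear of the block
- can: fixed white and green spray can, 52 mm in diameter, in a screwed-down holder with a 70 x 70 mm plate, 110 to 150 mm from the block; origin at the centre of the underside, z up; its nozzle points to local -y, towards the pin
- cap_top (a point): centre of the top face of the black nozzle cap (27 mm across the body, flat top 24 mm); 117 mm above the worktop when up, and it moves down with the cap
- cap (a joint): travel of the nozzle cap in m: 0 is up, 0.008 is fully down. Sprung: it starts to move at 4 N and takes 8 N to reach the stop; it comes back up by itself
- cup_a: loose turned aluminium cup, 36 mm across, 43 mm high, bystander; origin at the centre of the underside
- cup_b: a second, like cup_a, bystander
- tape_measure: loose yellow tape measure, 36 x 80 x 62 mm high, bystander; origin at the centre of the underside
- threadlock: loose red bottle with white tip, 34 mm across, 98 mm high, standing, bystander; origin at the centre of the underside

How it is judged:
By the outcome, as a careful person would: the job done as asked, in the order asked, and still so for the second after the job is handed in, while the arm keeps its last pose, push and grip.
It also fails if it takes over 43 s, if anything falls off the work surface, if the arm or the gripper's body presses on something with over 40 N, if the wrist force passes 120 N, or if a joint passes its speed limit or range.

## Working session

There is one attempt and no reset: what is moved stays moved. The work goes in short steps, Python scripts to look and compute and a tool call to move; the robot and the scene stay as the last step left them, time stands still between calls to the robot, and variables do not carry over. Pictures are saved under pics/ and viewed, about 8 in all and at most 12, crops included, and the job is handed in when it is done.

Besides the shell and the picture viewer there is one more tool, called after "Emit:" as name(argument=value, ...), one argument or row to a line, values as JSON. apply_moves: Moves the arm, as the interface text tells. Its arguments: {"type":"object","properties":{"targets":{"type":"array","items":{"type":"number"}},"squeeze":{"type":"number"}},"required":["targets"]}

```bash
mkdir -p pics
cat > h.py <<'E'
import numpy as np, cv2, pickle
from cell import ctrl
def snap(n,tag):
    f=ctrl.grab_frame(n); pickle.dump(f,open(f'pics/{tag}.pkl','wb')); cv2.imwrite(f'pics/{tag}.png',f['frame'][:,:,::-1]); return f
def load(tag): return pickle.load(open(f'pics/{tag}.pkl','rb'))
def w(f,u,v,z=None):
    z=f['z_map'][int(v),int(u)] if z is None else z
    c=np.array([(u-f['cx'])/f['fx']*z,(v-f['cy'])/f['fy']*z,z]); return f['R'].T@(c-f['t'])
def px(f,X):
    c=f['R']@np.array(X)+f['t']; return f['fx']*c[0]/c[2]+f['cx'],f['fy']*c[1]/c[2]+f['cy']
def onz(f,u,v,h):
    d=f['R'].T@np.array([(u-f['cx'])/f['fx'],(v-f['cy'])/f['fy'],1]); o=-f['R'].T@f['t']; return o+d*(h-o[2])/d[2]
E
python3 - <<'E'
from h import *
a=snap('side','s0');b=snap('top','t0')
cv2.imwrite('pics/both.png',np.vstack([a['frame'],b['frame']])[:,:,::-1])
for f in(a,b): print(f['fx'],f['cx'],f['cy'],f['R'].round(3).tolist(),f['t'].round(3),(-f['R'].T@f['t']).round(3))
print(ctrl.read_state())
E
```

```text
407.851713182928 254.97027731970394 189.7090773337235 [[0.988, -0.152, -0.006], [-0.079, -0.478, -0.875], [0.13, 0.865, -0.485]] [-0.541  0.204  0.701] [ 0.46  -0.591  0.515]
379.7723167869038 258.77187250405285 193.57885015452166 [[-0.091, -0.996, -0.001], [-0.972, 0.089, -0.218], [0.218, -0.018, -0.976]] [0.172 0.571 0.817] [0.392 0.135 0.922]
{'time': 0.1, 'q': array([-1.30287816e+00,  2.64676890e-01,  1.60522989e+00,  1.87886136e-05,
        1.27368864e+00, -3.69213042e-02]), 'dq': array([ 0.00173421, -0.00086911, -0.00200871, -0.00029317,  0.00148386,
        0.0001925 ]), 'effort': array([-1.04933166e-03, -5.03621113e+01, -3.58071578e+01,  7.29688955e-02,
        2.33362557e-02, -5.36864206e-05]), 'ee_pos': array([ 0.20241643, -0.64326861,  0.2375172 ]), 'ee_rot': array([-2.53194954e+00,  1.85766782e+00,  2.44755438e-03]), 'contact_force': array([0.46987184, 0.45379291, 0.21314561]), 'ft_torque': array([ 0.00108851, -0.01414713, -0.04514929]), 'gripper_width': 0.08809943725160788}
```

View pics/s0.png

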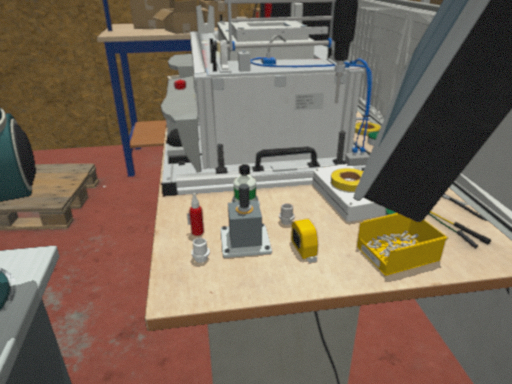

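View pics/t0.png

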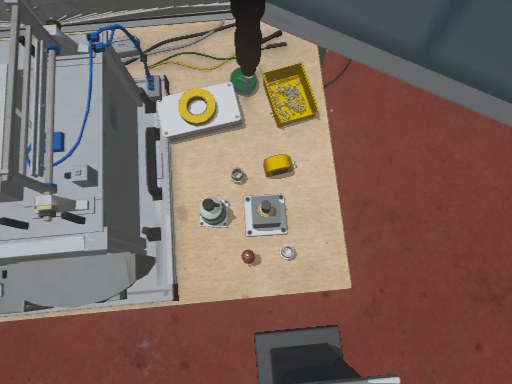

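Side view: the pin handle is at about (243,192), with the can and its black cap behind it at (243,172). Top view: pin handle (266,206), cap (209,204), threadlock (248,257), cups (288,253) and (237,175), tape (279,165). I'll enlarge both.

Run:
```python
from h import *
a=load('s0');b=load('t0')
c=lambda f,u,v,w_,h_:cv2.resize(f['frame'][v:v+h_,u:u+w_],(400,500),interpolation=cv2.INTER_CUBIC)
cv2.imwrite('pics/c0.png',np.hstack([c(a,205,155,80,100),c(b,190,170,100,125)])[:,:,::-1])
for u,v in((266,206),(209,204),(208,202)): print(w(b,u,v).round(4))
for u,v in((243,192),(243,210),(243,172)): print(w(a,u,v).round(4))
```

```text
[0.5399 0.1076 0.1338]
[0.5585 0.2291 0.1176]
[0.5639 0.2315 0.1139]
[0.5398 0.0979 0.1258]
[0.5386 0.0945 0.0867]
[ 0.4601 -0.5907  0.5148]
```

View pics/c0.png

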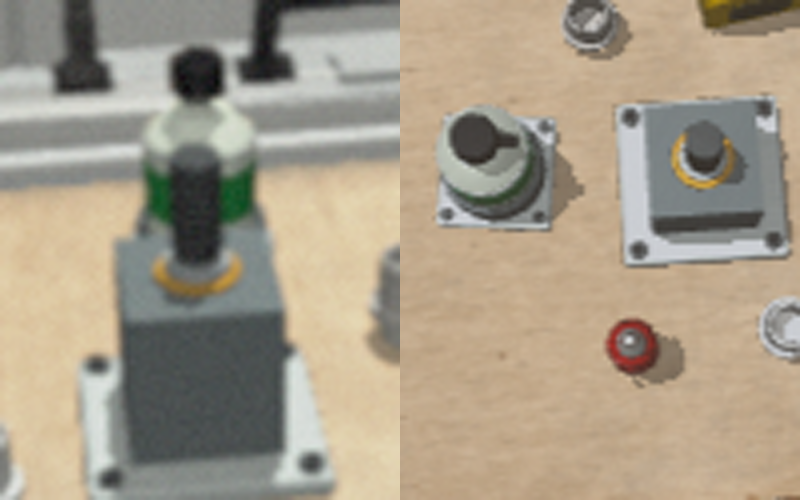

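Left crop (5x): handle top is centred at (197,155), i.e. side pixel (244.4,186), and cap top at (197,57), i.e. (244.4,166.4). Right crop (4x): handle top is at (704,133), i.e. top pixel (266,203.3), and cap top at (472,137), i.e. (208,204.2). The threadlock is right-front and a cup is on each side.

Run:
```python
from h import *
a=load('s0');b=load('t0')
def tri(pa,pb):
    P=lambda f:np.diag([1,1,1])@np.array([[f['fx'],0,f['cx']],[0,f['fy'],f['cy']],[0,0,1]])@np.c_[f['R'],f['t']]
    X=cv2.triangulatePoints(P(a),P(b),np.array(pa,float),np.array(pb,float)); X=(X[:3]/X[3])[:,0]
    return X, px(a,X),px(b,X)
for n,pa,pb,h in(('pin',(244.4,186),(266,203.3),.135),('cap',(244.4,166.4),(208,204.2),.117)):
    X,qa,qb=tri(pa,pb); print(n,X.round(4),np.round(qa,1),np.round(qb,1),'top@h',onz(b,*pb,h).round(4),'side@h',onz(a,*pa,h).round(4))
for n,u,v,h in(('thr',248,256,.098),('cupb',288,252,.043),('cupa',237,175,.043),('tape',279,162,.062)): print(n,onz(b,u,v,h).round(3))
# depth-based fits in top view
ys,xs=np.mgrid[0:384,0:512]
for (u,v,h,t) in((266,203,.135,.006),(208,204,.117,.005)):
    P=np.array([w(b,i,j) for i in range(u-12,u+13) for j in range(v-12,v+13)]); m=abs(P[:,2]-h)<t
    print(m.sum(),P[m].mean(0).round(4),P[m].min(0).round(4),P[m].max(0).round(4))
# base plate edges orientation
P=[onz(b,190+(x-400)/4,170+y/4,.01) for x,y in((617,105),(775,97),(787,257),(625,264))]
print(np.round(P,4).tolist(),np.mean(P,0).round(4))
P=[onz(b,190+(x-400)/4,170+y/4,.005) for x,y in((555,118),(551,228),(438,226))]
print(np.round(P,4).tolist(),((P[0]+P[2])/2).round(4))
```

```text
pin [0.5447 0.1071 0.1339] [244.8 185.9] [266.  203.8] top@h [0.5455 0.1071 0.135 ] side@h [0.5436 0.1049 0.135 ]
cap [0.5593 0.2315 0.1158] [244.2 166.5] [208.  203.9] top@h [0.5584 0.2314 0.117 ] side@h [0.5595 0.2293 0.117 ]
thr [0.442 0.155 0.098]
cupb [0.446 0.064 0.043]
cupa [0.639 0.167 0.043]
tape [0.656 0.064 0.062]
78 [0.5426 0.1087 0.1341] [0.5332 0.0987 0.1292] [0.553  0.1183 0.1372]
115 [0.5594 0.2319 0.1159] [0.546  0.2103 0.1121] [0.5732 0.2447 0.1197]
[[0.5922, 0.1542, 0.01], [0.5884, 0.057, 0.01], [0.4898, 0.0602, 0.01], [0.4945, 0.1575, 0.01]] [0.5412 0.1072 0.01  ]
[[0.5886, 0.1931, 0.005], [0.5209, 0.2005, 0.005], [0.5283, 0.2687, 0.005]] [0.5585 0.2309 0.005 ]
```

Run:
```python
from h import *
from scipy.spatial.transform import Rotation as Ro
for n,pts in(('s0',[(400,150),(440,100),(480,60),(500,130),(380,195),(470,20),(505,10),(345,30),(345,50)]),('t0',[(430,50),(300,10),(480,90),(400,10),(500,110),(248,40),(248,60),(300,340),(300,370)])):
    f=load(n)
    for p in pts: print(n,p,f['z_map'][p[1],p[0]].round(3),w(f,*p).round(3))
    P=np.array([w(f,u,v) for v in range(0,384,2) for u in range(0,512,2) if f['z_map'][v,u]>0])
    m=(P[:,0]<1.0)&(P[:,2]>.2)&(P[:,0]>-.1)&(P[:,1]<.33); Q=P[m]; print(m.sum())
    for x in np.arange(-.1,1,.15):
        for y in np.arange(-.9,.33,.15):
            k=(Q[:,0]>=x)&(Q[:,0]<x+.15)&(Q[:,1]>=y)&(Q[:,1]<y+.15)
            if k.sum()>2: print(x.round(2),y.round(2),k.sum(),'z',Q[k,2].min().round(2),Q[k,2].max().round(2))
s=ctrl.read_state(); R=Ro.from_rotvec(s['ee_rot']).as_matrix(); print(R.round(3).tolist())
```

```text
s0 (400, 150) 0.303 [ 0.608 -0.331  0.393]
s0 (440, 100) 0.277 [ 0.625 -0.341  0.433]
s0 (480, 60) 0.258 [ 0.641 -0.35   0.461]
s0 (500, 130) 0.892 [1.116 0.162 0.193]
s0 (380, 195) 0.324 [ 0.6   -0.327  0.353]
s0 (470, 20) 0.248 [ 0.629 -0.347  0.484]
s0 (505, 10) 0.24 [ 0.645 -0.355  0.49 ]
s0 (345, 30) 0.682 [0.719 0.104 0.417]
s0 (345, 50) 0.706 [0.725 0.112 0.383]
6286
0.05 -0.15 294 z 0.2 0.3
0.05 0.0 279 z 0.2 0.33
0.2 0.0 56 z 0.23 0.28
0.5 -0.45 4083 z 0.33 0.5
0.5 -0.3 192 z 0.35 0.48
0.65 -0.45 505 z 0.39 0.49
0.65 -0.3 296 z 0.35 0.49
0.65 -0.15 153 z 0.35 0.48
0.65 0.0 378 z 0.29 0.46
0.8 -0.15 9 z 0.42 0.47
0.8 0.0 41 z 0.35 0.47
t0 (430, 50) 0.576 [ 0.706 -0.153  0.408]
t0 (300, 10) 0.612 [0.807 0.032 0.389]
t0 (480, 90) 0.592 [ 0.647 -0.233  0.38 ]
t0 (400, 10) 0.55 [ 0.752 -0.102  0.443]
t0 (500, 110) 0.602 [ 0.618 -0.269  0.363]
t0 (248, 40) 0.512 [0.706 0.122 0.468]
t0 (248, 60) 0.553 [0.703 0.123 0.425]
t0 (300, 340) 1.577 [ 0.129 -0.01  -0.75 ]
t0 (300, 370) 1.155 [ 0.111  0.037 -0.322]
5176
0.5 -0.3 419 z 0.34 0.42
0.65 -0.3 1829 z 0.34 0.5
0.65 -0.15 1909 z 0.34 0.47
0.65 0.0 690 z 0.29 0.55
0.8 0.0 327 z 0.34 0.41
[[0.3, -0.954, -0.001], [-0.954, -0.3, 0.002], [-0.002, -0.0, -1.0]]
```

The two views agree: pin at (0.544, 0.107), top 0.134; cap at (0.559, 0.231), top 0.116. The monitor's lower edge runs from about (0.6,-0.34) to (0.85,0.05), and a hanging tool is at (0.70,0.12). I'll swing at a small radius with the fingers shut.

Emit:
apply_moves(
  targets=[-0.06,-0.03,0,0,0,-0.12,-0.062,0,0,0,-0.18,-0.093,0,0,0,-0.238,-0.124,0,0,0,-0.275,-0.174,0,0,0,-0.31,-0.225,0,0,0,-0.345,-0.275,0,0,0,-0.38,-0.32,0,0,0],
  squeeze=20,
)

```text
time: 1.1
ee_pos: [0.3893, -0.1909, 0.2387]
ee_rot: [-2.533, 1.859, -0.001]
contact_force: [0.6, -0.9, -0.0]
gripper_width: 0.0101
```

Emit:
apply_moves(
  targets=[-0.045,-0.029,0,0,0,-0.09,-0.058,0,0,0,-0.135,-0.087,0,0,0,-0.18,-0.117,0,0,0,-0.225,-0.147,0,0,0,-0.266,-0.175,0,0,0,-0.295,-0.215,0,0,0,-0.325,-0.25,0,0,0],
)

```text
time: 2.1
ee_pos: [0.5299, 0.194, 0.2383]
ee_rot: [2.533, -1.857, -0.0]
contact_force: [-0.2, -0.3, 0.2]
gripper_width: 0.0009
```

Emit:
apply_moves(
  targets=[-0.015,-0.02,0.02,0,0,-0.023,-0.032,0.05,0,0,-0.023,-0.032,0.08,0,0,-0.023,-0.032,0.095,0,0,-0.023,-0.032,0.095,0,0],
)

```text
time: 2.72
ee_pos: [0.552, 0.2234, 0.1422]
ee_rot: [2.531, -1.857, -0.003]
contact_force: [-0.0, -0.2, 0.4]
gripper_width: 0.0003
```

Run:
```python
from h import *
a=snap('side','s1');b=snap('top','t1'); s=ctrl.read_state(); print(s['ee_pos'],s['contact_force'],s['gripper_width'])
c=lambda f,u,v:cv2.resize(f['frame'][v:v+125,u:u+100],(400,500),interpolation=cv2.INTER_CUBIC)
cv2.imwrite('pics/c1.png',np.hstack([c(a,195,115),c(b,160,150)])[:,:,::-1])
print(px(a,s['ee_pos']),px(b,s['ee_pos']))
```

```text
[0.55372048 0.22391055 0.14466598] [0.94361604 0.33557582 0.46124084] 0.0005518463614545213
(np.float64(241.85832723597298), np.float64(156.28274188946472)) (np.float64(209.97214212642294), np.float64(203.5483579663014))
```

View pics/c1.png

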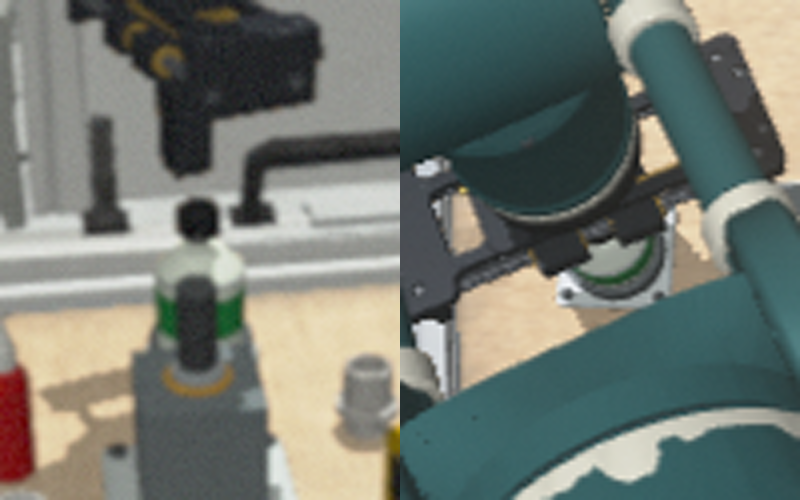

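In the side view the tip is at column 241.8 and the cap at 244.2, so I need about +5 mm in x, which matches the measured shortfall. Correcting that and descending to just above the cap.

Emit:
apply_moves(
  targets=[-0.005,-0.0075,0.01,0,0,-0.005,-0.0075,0.02,0,0,-0.005,-0.0075,0.023,0,0,-0.005,-0.0075,0.023,0,0],
)

```text
time: 3.32
ee_pos: [0.5584, 0.2308, 0.1201]
ee_rot: [2.532, -1.858, -0.001]
contact_force: [-0.5, -0.6, 0.1]
gripper_width: 0.0
```

Run:
```python
from h import *
for i in range(3):
  s=ctrl.read_state(); print(s['ee_pos'].round(4),s['contact_force'].round(2)); a=snap('side','s2')
cv2.imwrite('pics/c2.png',cv2.resize(a['frame'][125:225,200:290],(720,600)[:2] if 0 else (540,600),interpolation=cv2.INTER_CUBIC)[:,:,::-1])
```

```text
[0.5584 0.2308 0.1201] [-0.47 -0.55  0.13]
[0.5587 0.2308 0.1205] [-0.25  0.61 -1.22]
[0.5589 0.2309 0.1208] [-0.29  0.17  0.28]
```

View pics/c2.png

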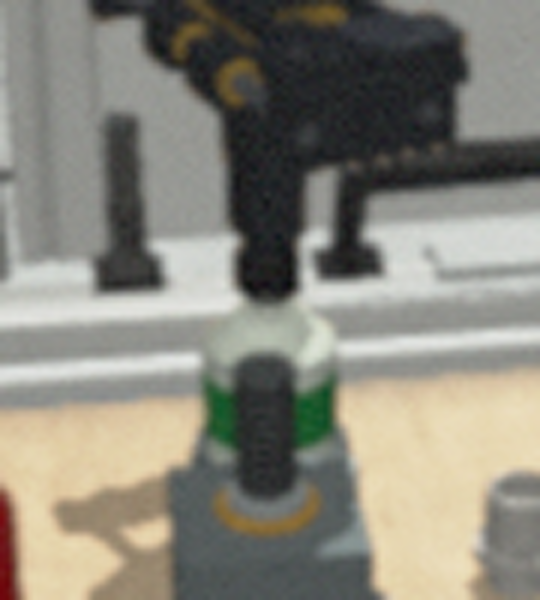

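The tip is centred over the cap (both at about (267,260) in the crop) with about 4 mm to go. Pressing.

Emit:
apply_moves(
  targets=[0,0,0.003,0,0,0,0,0.006,0,0,0,0,0.009,0,0,0,0,0.011,0,0,0,0,0.011,0,0],
)

```text
time: 4.1
ee_pos: [0.5593, 0.231, 0.1108]
ee_rot: [-2.532, 1.858, -0.001]
contact_force: [-2.2, -0.4, 7.1]
gripper_width: 0.0007
```

Emit:
apply_moves(
  targets=[0,0,0.002,0,0,0,0,0.003,0,0,0,0,0.003,0,0],
)

```text
time: 4.47
ee_pos: [0.5593, 0.2311, 0.1094]
ee_rot: [-2.532, 1.858, -0.001]
contact_force: [-5.5, -2.7, 14.2]
gripper_width: 0.0004
```

Emit:
apply_moves(
  targets=[0,0,0.001,0,0,0,0,0.001,0,0,0,0,0.001,0,0],
)

```text
time: 4.85
ee_pos: [0.5593, 0.2311, 0.1093]
ee_rot: [-2.532, 1.858, -0.001]
contact_force: [-6.3, -2.5, 19.1]
gripper_width: 0.0003
```

Run:
```python
from h import *
a=snap('side','s3'); s=ctrl.read_state(); print(s['ee_pos'].round(4),s['contact_force'].round(2))
cv2.imwrite('pics/c3.png',cv2.resize(a['frame'][125:225,200:290],(540,600),interpolation=cv2.INTER_CUBIC)[:,:,::-1])
```

```text
[0.5593 0.2311 0.1093] [-7.59 -3.2  19.87]
```

View pics/c3.png

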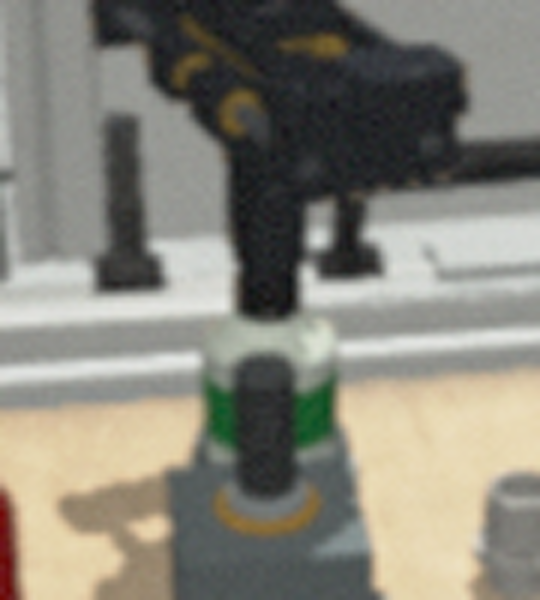

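The cap is fully down: the tip went about 8 mm below first contact, and the force climbed to 19 N with no further motion. In the crop the cap's lower edge went from row 297 to 318. Retracting and moving over the pin.

Emit:
apply_moves(
  targets=[0,0,-0.01,0,0,0,0,-0.03,0,0,0,0,-0.06,0,0,0.035,0.016,-0.065,0,0.03,0.075,0.034,-0.065,0,0.06,0.114,0.0515,-0.065,0,0.06,0.114,0.0515,-0.065,0,0.06,0.114,0.0515,-0.065,0,0.06],
)

```text
time: 5.9
ee_pos: [0.5441, 0.107, 0.171]
ee_rot: [-2.532, 1.859, -0.0]
contact_force: [0.5, -0.1, -0.0]
gripper_width: 0.0479
```

Run:
```python
from h import *
a=snap('side','s4');s=ctrl.read_state(); print(s['ee_pos'].round(4),s['contact_force'].round(2),s['gripper_width'])
c=lambda f,u,v:cv2.resize(f['frame'][v:v+125,u:u+125],(600,600),interpolation=cv2.INTER_CUBIC)
cv2.imwrite('pics/c4.png',c(a,180,125)[:,:,::-1])
print(np.round([px(a,s['ee_pos']),px(a,(.5445,.1065,.135)),px(a,(.5590,.231,.117))],1), px(a,(.559,.231,.109)))
```

```text
[0.5442 0.1074 0.171 ] [-0.13  0.52  0.41] 0.05231769050399279
[[244.2 168.8]
 [244.7 185.6]
 [244.1 166.1]] (np.float64(244.13321270914), np.float64(169.29496690441977))
```

View pics/c4.png

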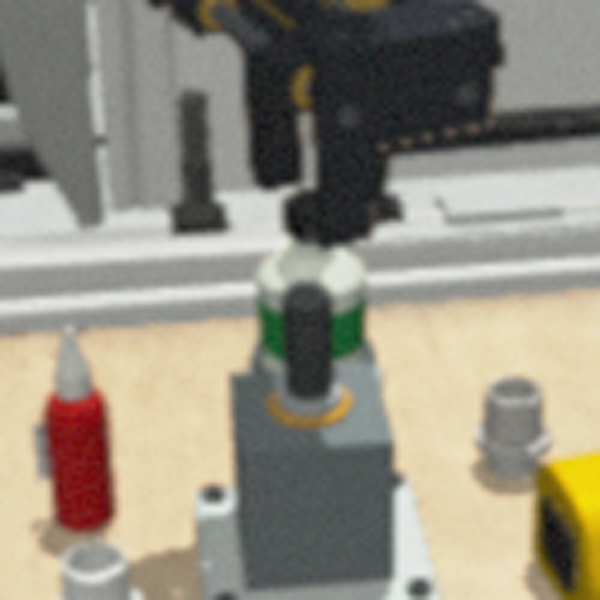

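The cap has sprung back up (top near (325,195) in the crop) and the open fingers straddle the handle line. Descending to the grip height.

Emit:
apply_moves(
  targets=[0,0,0.02,0,0.06,0,0,0.045,0,0.06,0,0,0.068,0,0.06,0,0,0.077,0,0.06,0,0,0.077,0,0.06],
)

```text
time: 6.58
ee_pos: [0.5436, 0.1074, 0.0932]
ee_rot: [2.533, -1.856, -0.002]
contact_force: [0.2, 0.3, -0.7]
gripper_width: 0.0601
```

Run:
```python
from h import *
a=snap('side','s5');b=snap('top','t5');s=ctrl.read_state(); print(s['ee_pos'].round(4),s['contact_force'].round(2),s['gripper_width'])
c=lambda f,u,v:cv2.resize(f['frame'][v:v+75,u:u+60],(400,500),interpolation=cv2.INTER_CUBIC)
cv2.imwrite('pics/c5.png',np.hstack([c(a,214,150),c(b,236,170)])[:,:,::-1])
```

```text
[0.5447 0.1073 0.0946] [-0.11  0.59  0.13] 0.06011622156872973
```

View pics/c5.png

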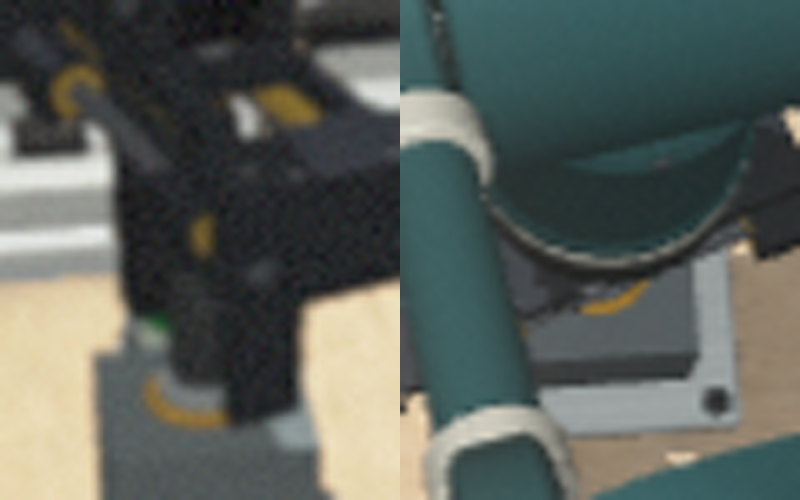

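The fingers straddle the handle and the tips stay clear of the flange. Closing gently and reading the force.

Emit:
apply_moves(
  targets=[0,0,0,0,0.03,0,0,0,0,0.01,0,0,0,0,0.01,0,0,0,0,0.01,0,0,0,0,0.01,0,0,0,0,0.01],
  squeeze=25,
)

```text
time: 7.42
ee_pos: [0.5439, 0.1068, 0.0939]
ee_rot: [-2.533, 1.858, 0.0]
contact_force: [-0.9, 0.7, 1.3]
gripper_width: 0.0203
```

Gripped at 20–21 mm with little side force. Drawing up 20 mm first, then checking.

Emit:
apply_moves(
  targets=[0,0,-0.003,0,0.01,0,0,-0.007,0,0.01,0,0,-0.012,0,0.01,0,0,-0.016,0,0.01,0,0,-0.02,0,0.01,0,0,-0.02,0,0.01],
)

```text
time: 8.18
ee_pos: [0.5442, 0.1068, 0.1143]
ee_rot: [-2.532, 1.858, -0.001]
contact_force: [0.7, 0.2, -2.3]
gripper_width: 0.0199
```

Run:
```python
from h import *
for i in range(5):
  s=ctrl.read_state(); print(s['ee_pos'].round(4),s['contact_force'].round(2),s['ft_torque'].round(3),s['gripper_width'].round(4)); a=snap('side','s6')
```

```text
Traceback (most recent call last):
AttributeError: 'float' object has no attribute 'round'
```

Emit:
apply_moves(
  targets=[0,0,-0.004,0,0.01,0,0,-0.008,0,0.01,0,0,-0.012,0,0.01,0,0,-0.016,0,0.01,0,0,-0.019,0,0.01,0,0,-0.019,0,0.01,0,0,-0.019,0,0.01],
)

```text
time: 9.05
ee_pos: [0.5438, 0.1067, 0.1326]
ee_rot: [2.533, -1.858, -0.0]
contact_force: [0.2, 0.4, -1.9]
gripper_width: 0.0201
```

Run:
```python
from h import *
L=[]
for i in range(12):
  s=ctrl.read_state(); L.append(np.r_[s['ee_pos'],s['contact_force'],s['ft_torque'],s['gripper_width']]); a=snap('side','s6')
L=np.array(L); print(L.mean(0).round(4),(L.std(0)).round(4))
cv2.imwrite('pics/c6.png',cv2.resize(a['frame'][140:215,214:274],(480,600),interpolation=cv2.INTER_CUBIC)[:,:,::-1])
print([np.round((np.array(px(a,(.544,.107,z)))-(214,140))*8,0).tolist() for z in (.083,.09,.098,.122)])
```

```text
[ 0.5438  0.1067  0.1326 -0.358   0.3339 -2.7155  0.0084 -0.0139 -0.0084
  0.0202] [1.000e-04 0.000e+00 1.000e-04 4.908e-01 3.297e-01 6.940e-01 2.240e-02
 2.710e-02 2.840e-02 2.000e-04]
[[247.0, 545.0], [247.0, 521.0], [246.0, 494.0], [244.0, 410.0]]
```

View pics/c6.png

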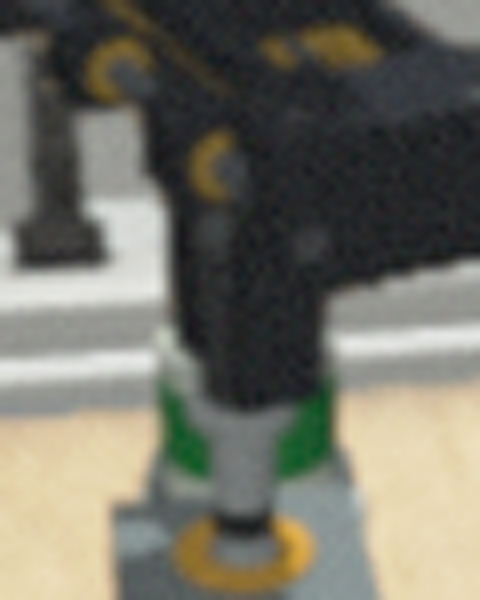

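The black band (rows about 515–530) stands above the flange, with bare grey shank below it and no red: drawn about 38.7 mm. To centre it, I'll probe ±1 mm sideways on each axis and compare the side forces.

Create m.py:
```python
from h import *
from scipy.spatial.transform import Rotation as Ro
L=[]
for i in range(14):
  ctrl.grab_frame('side'); s=ctrl.read_state(); R=Ro.from_rotvec(s['ee_rot']).as_matrix(); L.append(np.r_[R.T@s['contact_force'],R.T@s['ft_torque'],s['ee_pos']])
L=np.array(L); print('F,T tool',L.mean(0)[:6].round(3),'sem',(L.std(0)[:6]/14**.5).round(3),L.mean(0)[6:].round(5))
```

```text
(no output)
```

Emit:
apply_moves(
  targets=[0.0005,0,0,0,0.01,0.001,0,0,0,0.01,0.001,0,0,0,0.01],
  squeeze=40,
)

```text
time: 10.02
ee_pos: [0.5441, 0.1062, 0.1327]
ee_rot: [-2.532, 1.859, 0.001]
contact_force: [0.2, 3.5, -1.4]
gripper_width: 0.0199
```

```bash
python3 m.py
```

```text
F,T tool [-3.673  0.256  1.404 -0.013 -0.852  0.008] sem [0.16  0.14  0.105 0.007 0.035 0.007] [0.54414 0.10609 0.13274]
```

Emit:
apply_moves(
  targets=[-0.001,0,0,0,0.01,-0.002,0,0,0,0.01,-0.002,0,0,0,0.01],
)

```text
time: 11.1
ee_pos: [0.5438, 0.1071, 0.1327]
ee_rot: [2.533, -1.858, 0.002]
contact_force: [0.5, 0.3, -1.4]
gripper_width: 0.0199
```

```bash
python3 m.py
```

```text
F,T tool [ 3.000e-03  7.900e-02  2.362e+00  1.600e-02  9.000e-03 -1.000e-03] sem [0.135 0.084 0.12  0.008 0.008 0.01 ] [0.54368 0.10752 0.1327 ]
```

Emit:
apply_moves(
  targets=[0.001,0.0005,0,0,0.01,0.001,0.001,0,0,0.01,0.001,0.001,0,0,0.01],
)

```text
time: 12.18
ee_pos: [0.5432, 0.1065, 0.1328]
ee_rot: [-2.532, 1.858, -0.0]
contact_force: [1.2, -0.3, -3.0]
gripper_width: 0.02
```

```bash
python3 m.py
```

```text
F,T tool [-0.391 -1.243  2.707  0.253 -0.059 -0.013] sem [0.114 0.192 0.129 0.013 0.007 0.009] [0.54313 0.10648 0.13279]
```

Emit:
apply_moves(
  targets=[0,-0.001,0,0,0.01,0,-0.002,0,0,0.01,0,-0.002,0,0,0.01],
)

```text
time: 13.25
ee_pos: [0.5446, 0.1069, 0.1325]
ee_rot: [2.532, -1.858, -0.001]
contact_force: [-0.2, -0.2, -2.9]
gripper_width: 0.0198
```

```bash
python3 m.py
```

```text
F,T tool [-0.418  0.447  2.203 -0.108 -0.053  0.006] sem [0.105 0.144 0.168 0.011 0.01  0.008] [0.54468 0.10701 0.13259]
```

Moments are the sensitive signal. In y the free range is centred at about −0.1 mm. In x the + wall starts at about −0.07 mm, and −1 mm is free. Probing further in −x.

Emit:
apply_moves(
  targets=[-0.0005,0.0005,0,0,0.01,-0.001,0.0009,0,0,0.01,-0.0018,0.0009,0,0,0.01,-0.0018,0.0009,0,0,0.01],
)

```text
time: 14.45
ee_pos: [0.5437, 0.1083, 0.1329]
ee_rot: [-2.533, 1.858, -0.001]
contact_force: [0.1, -0.5, -1.3]
gripper_width: 0.02
```

```bash
python3 m.py
```

```text
F,T tool [1.911 0.049 1.236 0.006 0.468 0.   ] sem [0.182 0.089 0.15  0.006 0.022 0.01 ] [0.54372 0.10831 0.13289]
```

The − wall is at about −1.2 mm, so the centre is at −0.65 mm. Moving there and doing the final check.

Emit:
apply_moves(
  targets=[0.0006,0,0,0,0.01,0.00115,0,0,0,0.01,0.00115,0,0,0,0.01,0.00115,0,0,0,0.01],
)

```text
time: 15.65
ee_pos: [0.5435, 0.1076, 0.1324]
ee_rot: [2.533, -1.858, -0.001]
contact_force: [-0.0, 0.1, -2.3]
gripper_width: 0.02
```

```bash
python3 m.py
python3 - <<'E'
from h import *
a=snap('side','s7'); cv2.imwrite('pics/c7.png',cv2.resize(a['frame'][130:280,174:324],(600,600),interpolation=cv2.INTER_CUBIC)[:,:,::-1]); s=ctrl.read_state(); print(s['dq'].round(4),s['gripper_width'],s['time'])
E
```

```text
F,T tool [ 9.000e-02  6.400e-02  2.128e+00  2.000e-03 -2.000e-03  4.000e-03] sem [0.143 0.112 0.109 0.009 0.007 0.01 ] [0.54378 0.10742 0.13267]
[-0.0002  0.0013  0.0007  0.001   0.0013 -0.0006] 0.01983813466345413 16.4
```

View pics/c7.png

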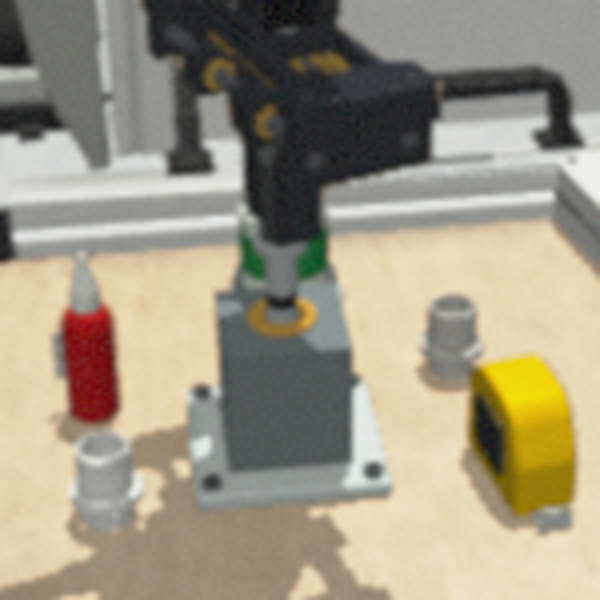

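The side force and moment are zero within noise. The black band at (283,302) is clear above the flange, no red shows, and the bystanders are where they were. Handing in.

```bash
python3 -c "from cell import ctrl; print(ctrl.sign_off())"
```

```text
the job is handed in; nothing more can be done
None
```

The job is done and handed in at about 16.4 s of the 43 s limit; no verdict came back.

- **Oiling:** I pressed the cap to its stop. The force rose from 14 to 19 N with no further motion, about 8 mm below where the cap top started. A picture afterwards showed the cap back up.
- **Pin:** I gripped it by the handle, set at 40 N squeeze, and drew it about 38.7 mm, going by how far the gripper rose. The allowed range is 32 to 46 mm. The last picture shows the black band clear above the brass flange, with bare shank below it and no red.
- **Centring:** The first hold touched one side of the bore lightly. I probed both ways on each axis and moved to the middle. At the end the side force was about 0.1 N and the moment about 0.002 Nm, both zero within noise. The vertical force of 2.1 N is roughly the pin's weight (1.8 N).
- **Other things on the bench:** The cups, tape measure and threadlock looked undisturbed in the last side view; I judged that by eye only.

No final check failed. The one disagreement was that early approach moves fell 5 to 7 mm short of their commands; I corrected this from the pictures before pressing the cap.

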